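# Open the steel box with the pop-out T-handle

## Task

Open the blue-grey steel box: press the red button gently until the T-handle pops up out of its dish, then turn the handle clockwise, leaning on it just hard enough to squash the lid's stiff seal so that the latch comes out of its notch, and turn it right round to its stop. Then raise the lid at least 45 degrees and leave it standing open by itself. Do not force the handle or the lid while the latch still holds, do not ram the lid down on its stops, and leave the weights, the spanner and the tin round the box where they are.

Things in the scene. Friction and masses are not known exactly. Their poses are not given: they have to be found in the camera images.
- toolbox: Blue-grey sheet-steel box, 230 mm deep (x) by 280 mm wide (y), 136 mm high to the top of its closed lid; it stays put. Origin: centre of its underside, on the table. x points to its back (hinge side), y to its left seen from the robot, z up. Wire carrying handles stick out 24 mm from both short sides. The lid carries the lock plate.
- lid (a joint): Angle of the lid, rad: 0 shut and latched, grows as it opens, stops at 1.25. Pressed down on the seal through the handle it goes to about -0.022 (3.6 mm at the handle), where the bump stops catch it hard. Friction hinges with a balance spring hold it wherever it is left; raising it takes 2 to 5 N at the handle. When the latch lets go, the seal may lift it a few mm.
- lid_hinge (a point): Middle of the hinge line of the lid, fixed on the box, 118 mm behind its centre and 128 mm above the table; the hinge line runs along the box's y. The handle's axis is 165 mm in front of it.
- handle_grip (a point): Centre of the T-handle's black cross bar: 96 mm long, 14 mm wide and high, flat sides, on a 12 mm stem at its middle. It moves and turns with the handle; its y runs along the bar. In the dish the bar lies along the box's y, its top level with the lock plate. Popped out, its centre is 168 mm above the table, 22 mm free under it (as little as 6 mm once pushed down), room for fingers beside it.
- handle_pop (a joint): How far the handle stands out, m: 0 while caught in the dish, 0.036 popped out. Sprung outward (4 to 7 N). Pushed down when out, it gives 3 to 16 mm (differs from lock to lock, cannot be seen or measured beforehand) until it bears solidly on the lock; from there a push goes into the lid. It cannot go back into the dish.
- handle_turn (a joint): Turn of the handle, rad, clockwise from above: 0 latched, stop at 1.40. Out of its dish it turns freely to 0.38, where the latch meets the side of its notch; to go on, press the lid down 3 mm through the handle against the seal (11 to 14 N steady push in all; past 13 to 16 N the lid sits on its bump stops). From 0.6 on ease the push (turning takes up to 0.15 N m); latch clear at 1.1.
- lock_axis (a point): Point on the vertical axis about which the handle turns, fixed on the lid at the top of the lock plate: 47 mm in front of the box's centre, 165 mm in front of the hinge line, 138.5 mm above the table when shut. The bare metal lock plate measures 64 mm (x) by 158 mm (y), with a 40 by 108 mm dish for the handle; the red button is 75 mm to the left (+y) of the axis.
- push_button: Red round button, 20 mm across, origin at the centre of its top face, which stands 9 mm over the lock plate (147.5 mm above the table). Pressed straight down it gives 7 mm against a spring (2.5 N at first, 6 N at the bottom, then a hard stop); it frees the handle at about 4 to 5 mm and comes up again when let go.
- bump_stops: Two stiff black rubber posts inside the front corners of the box, under the lid; they catch the lid when it is pressed down. Hidden while the lid is shut. Origin: as the box's.
- keeper: Dark steel catch plate inside the front wall, under which the latch cam of the handle hooks; hidden while the lid is shut. It carries 3 to 4 N from the seal at rest. Origin: as the box's.
- weight_big: Turned dark steel weight with a knob, 43 mm across, 78 mm high, loose, standing on the table to the left of the box. Origin: centre of its underside.
- weight_small: Turned bright steel weight with a knob, 33 mm across, 70 mm high, loose, standing on the table to the right of the box. Origin: centre of its underside.
- spanner: Spanner, 166 mm long, 38 mm wide, 6 mm thick, loose, lying on the table to the left of the box. Origin: centre of its underside; its y runs along it.
- paste_tin: Black round tin with a lid, 56 mm across, 62 mm high, loose, standing on the table to the right of the box. Origin: centre of its underside.

How it is judged:
By the outcome, as a careful person would: the job done as asked, in the order asked, and still so for the second after the job is handed in, with the robot touching nothing.
It also fails if it takes over 72 s, if anything falls off the work surface, if the arm or the gripper's body presses on something with over 40 N, if the wrist force passes 120 N, or if a joint passes its speed limit or range.

## Robot

A 6-joint arm with a two-finger parallel gripper is mounted at the origin on the work surface; the furniture and walls round the work are solid. World frame = base frame: x ahead of the robot, y to its left, z up, the work surface at z = 0. Lengths are in m, angles in rad, forces in N, time in s.
With the tool pointing down it reaches from about 0.35 to 0.775 m from the base axis. Payload 5.5 kg.
Tool frame: the origin (TCP) lies at the very end of the fingers, on their centre line; the grasp point (between the pads) lies 19 mm behind it (env.grip_depth is the distance from the TCP to the grasp point, in m); z points along the fingers, y is the direction in which the jaws open and shut (so a half turn about z gives the same grasp; the last joint's range is limited). The gripper opens to 85 mm and grips with 20 to 120 N. Pads are 22 mm wide; open, the fingers measure 114 mm over their backs; the gripper's body (76 mm by 85 mm) begins 54 mm behind the grasp point. The pads swing forward as they close: fully open they stand 13 mm farther back than shut.
Start: joints at [1.149, 0.313, 0.046, 1.304, 0, 1.431], TCP at [0.16, 0.552, 0.209] pointing down, gripper open.
Joint ranges: [-2.76, 2.76], [-0.86, 1.69], [-1.03, 1.26], [-2.2, 2.34], [-1.47, 1.5], [-3.14, 3.14]. Speed limits (rad/s): [2.57, 2.57, 3.14, 3.14, 3.14, 3.14].

## Interface

Orientations are given as a unit quaternion [w, x, y, z].
In Python, from workcell import env gives the robot as it stands.
- The arm moves only by the tool step_arm, never from a script. Its argument "series" is a list of rows, each a list of 3 entries, a list of its own where there are three numbers: the shift along the world's x, y, z in cm, then the turn about the world's z in rad, then the closure in counts, from 0 (fully open) to 255 (shut). A call has 1 to 5 rows; each row is the pose to reach, as a shift and turn from the pose measured when the call began; what a row does not reach only later rows make up. A row lasts 1/8 s, in which the tool goes at most 62.5 mm and 10.7 degrees, less where a joint would pass 70% of its speed; a pose out of reach is approached as far as the arm can. A call with a gripper value outside its range is refused whole. The fingers move at their own pace and stop on an object; "newtons" is the grip in N (left out, the last holds). Time passes only in rows, so rows that repeat a pose let the fingers close. It gives the time, the measured TCP pose, the force and the opening at its end, in the units of the state.
- env.get_state(): the state, without advancing time (a new reading comes with each control period).
- env.read_camera(name): name is "side" or "top"; returns a dict with "frame" (400x640x3 uint8, red, green, blue), "vertical_fov" (degrees; the focal length in pixels is half the picture's height over the tangent of half this angle, whatever the lens; pixels are square), "cx", "cy" (the principal point, pixels), "camera_from_world" (4x4, takes a point from world to camera coordinates). Camera axes: x right, y down, z forward; pixel columns grow to the right and rows downward; lengths in m; the calibration is good to about 2 mm. A picture is of the moment at which its call begins. There is no depth.
- env.hand_in(): hands the job in, once; it reports no verdict.
The state is a dict: "clock": time; "joint_pos": joint angles; "qvel": joint speeds; "tau": joint torques, N m; "tcp_pos": TCP position; "orientation": TCP orientation; "wrist_force": force on the tool from outside, world axes, zero at the start; "ft_torque": the same for the moment, N m; "finger_gap": finger opening in m.
Only numpy, scipy, OpenCV 4.12 (cv2) and the standard library are available. Lean on these libraries where they do the work, as an engineer would, in place of code of your own. Each camera call takes 0.05 s, during which the arm holds its last target.

## Working session

There is one attempt and no reset: what is moved stays moved. The work goes in short steps, Python scripts to look and compute and a tool call to move; the robot and the scene stay as the last step left them, time stands still between calls to the robot, and variables do not carry over. Pictures are saved under pics/ and viewed, and the job is handed in when it is done.

Besides the shell and the picture viewer there is one more tool, called in YAML: its name, and indented under it one key for each argument. step_arm: Moves the arm, as the interface text tells. Its arguments: {"type":"object","properties":{"series":{"type":"array"},"newtons":{"type":"number"}},"required":["series"]}

```bash
mkdir -p pics; ls
python3 - <<'E'
from workcell import env
import cv2,json,numpy as np
s=env.get_state(); print(s)
for n in("side","top"):
    c=env.read_camera(n); cv2.imwrite(f"pics/{n}0.png",c["frame"][:,:,::-1]); print(n,c["vertical_fov"],c["cx"],c["cy"],np.round(c["camera_from_world"],4).tolist())
E
```

```text
pics
{'clock': 0.0, 'joint_pos': array([ 1.14941964e+00,  3.14013171e-01,  4.49774076e-02,  1.30362179e+00,
       -1.29112617e-05,  1.43119962e+00]), 'qvel': array([-2.10751229e-04,  9.15427402e-04, -4.82147148e-04,  2.02309551e-04,
        3.52139264e-05,  7.09900628e-04]), 'tau': array([-5.16644400e-05, -4.80631149e+01,  2.98533261e+01,  1.96705054e-02,
        2.94745988e-06,  5.69160633e-06]), 'tcp_pos': array([0.15966695, 0.55180135, 0.20830102]), 'orientation': array([-2.51412206e-04,  1.40424278e-01,  9.90090984e-01, -8.96032948e-04]), 'wrist_force': array([ 0.63298973,  0.86615763, -0.13171439]), 'ft_torque': array([ 0.05400093, -0.01276879, -0.03610747]), 'finger_gap': 0.08566361346938854}
side 45.434138960376465 321.73107203801175 185.36616177536976 [[-0.0699, -0.9975, 0.0028, 0.0906], [-0.8737, 0.0599, -0.4827, 0.5229], [0.4813, -0.0362, -0.8758, 0.8743], [0.0, 0.0, 0.0, 1.0]]
top 52.41771053849187 329.542531546461 195.9610721737622 [[-0.0169, -0.9998, 0.0137, 0.0363], [-0.9868, 0.0145, -0.1615, 0.5754], [0.1613, -0.0163, -0.9868, 1.03], [0.0, 0.0, 0.0, 1.0]]
```

View pics/side0.png

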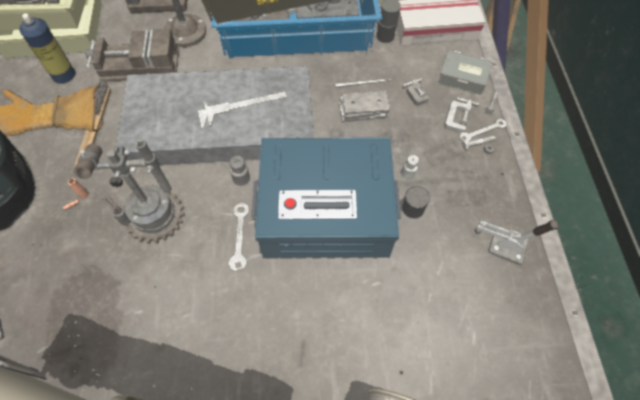

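View pics/top0.png

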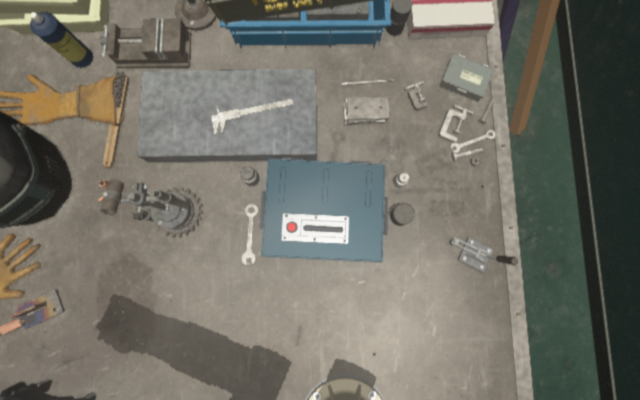

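Run:
```python
import cv2
a=cv2.imread("pics/side0.png")[130:270,220:440]; b=cv2.imread("pics/top0.png")[150:270,230:430]
cv2.imwrite("pics/side0c.png",cv2.resize(a,None,fx=3.6,fy=3.6,interpolation=2)); cv2.imwrite("pics/top0c.png",cv2.resize(b,None,fx=4,fy=4,interpolation=2))
```

```text
(no output)
```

View pics/side0c.png

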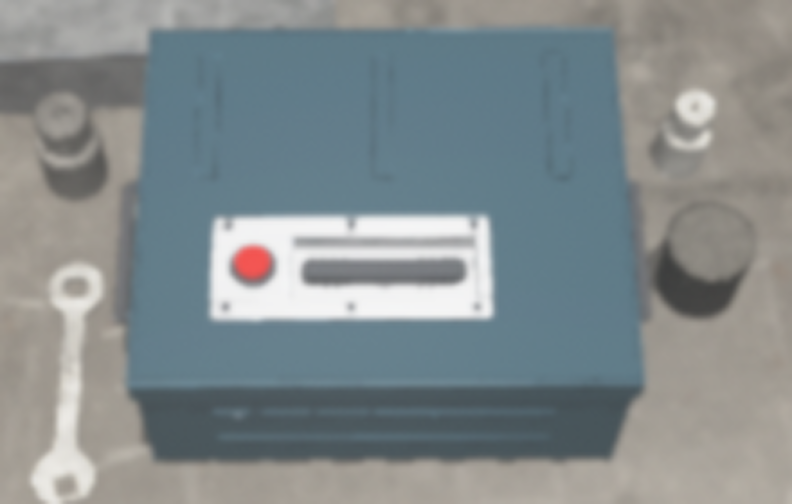

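View pics/top0c.png

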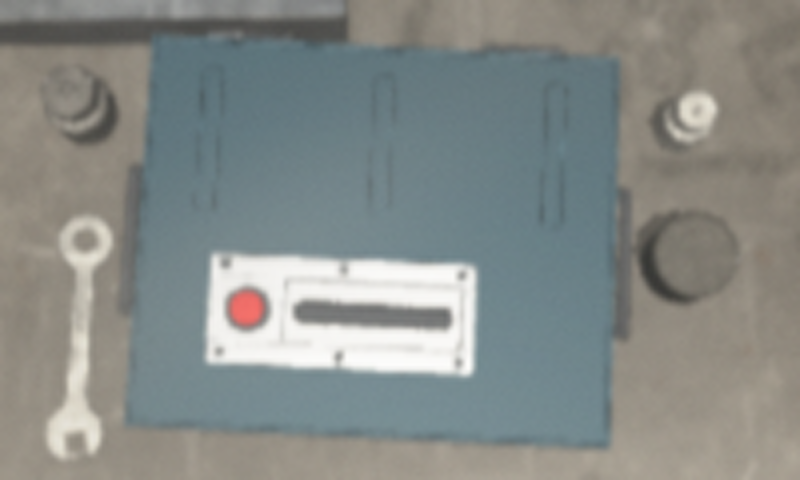

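```bash
cat > h.py <<'E'
import numpy as np, cv2
from scipy.optimize import least_squares
C={"side":(45.434138960376465,321.73107203801175,185.36616177536976,[[-0.0699,-0.9975,0.0028,0.0906],[-0.8737,0.0599,-0.4827,0.5229],[0.4813,-0.0362,-0.8758,0.8743],[0,0,0,1]]),
"top":(52.41771053849187,329.542531546461,195.9610721737622,[[-0.0169,-0.9998,0.0137,0.0363],[-0.9868,0.0145,-0.1615,0.5754],[0.1613,-0.0163,-0.9868,1.03],[0,0,0,1]])}
def proj(n,p):
    f,cx,cy,T=C[n]; T=np.array(T); f=200/np.tan(np.radians(f/2)); q=T[:3,:3]@p+T[:3,3]
    return np.array([cx+f*q[0]/q[2],cy+f*q[1]/q[2]])
def tri(us,ut,x0=(.5,0,.1)):
    r=least_squares(lambda p:np.r_[proj("side",p)-us,proj("top",p)-ut],x0); return r.x,r.fun
def ray(n,uv,z):
    f,cx,cy,T=C[n]; T=np.array(T); f=200/np.tan(np.radians(f/2)); R=T[:3,:3];o=-R.T@T[:3,3]
    d=R.T@np.array([(uv[0]-cx)/f,(uv[1]-cy)/f,1]); return o+d*(z-o[2])/d[2]
E
python3 - <<'E'
from h import *
S=lambda u,v:np.array([u/3.6+220-.36,v/3.6+130-.36]); T=lambda u,v:np.array([u/4+230-.37,v/4+150-.37])
P={"BL":(S(150,30),T(153,36),.136),"BR":(S(613,30),T(618,58),.136),"FR":(S(643,388),T(608,445),.136),"FL":(S(127,386),T(127,424),.136),
"btn":(S(252,264),T(246,308),.1475),"hL":(S(302,271),T(293,312),.1385),"hR":(S(466,271),T(453,318),.1385)}
for k,(a,b,z) in P.items():
    x,r=tri(a,b); print(k,x.round(4),r.round(1),"rays",ray("side",a,z).round(4),ray("top",b,z).round(4))
loc={"BL":(.115,.14,.136),"BR":(.115,-.14,.136),"FR":(-.115,-.14,.136),"FL":(-.115,.14,.136),"btn":(-.047,.075,.1475),"hL":(-.047,.048,.1385),"hR":(-.047,-.048,.1385)}
def W(p,l): c,s=np.cos(p[2]),np.sin(p[2]); return np.array([p[0]+c*l[0]-s*l[1],p[1]+s*l[0]+c*l[1],l[2]])
r=least_squares(lambda p:np.concatenate([np.r_[proj("side",W(p,loc[k]))-P[k][0],proj("top",W(p,loc[k]))-P[k][1]] for k in loc]),[.5,0,0])
p=r.x;print(p,r.fun.reshape(-1,4).round(1))
for k,l in {"axis":(-.047,0,.1385),"btn":loc["btn"],"hinge":(.118,0,.128)}.items(): print(k,W(p,l).round(4))
E
```

```text
BL [0.6566 0.1795 0.1358] [ 0.3  0.  -0.3 -0. ] rays [0.6565 0.1802 0.136 ] [0.6565 0.1787 0.136 ]
BR [ 0.6397 -0.1072  0.132 ] [ 0.2  0.  -0.2 -0. ] rays [ 0.637  -0.1059  0.136 ] [ 0.6387 -0.1071  0.136 ]
FR [ 0.4038 -0.0927  0.1232] [ 0.4  0.  -0.5 -0.1] rays [ 0.3987 -0.0893  0.136 ] [ 0.4037 -0.0921  0.136 ]
FL [0.421  0.1944 0.1322] [ 0.6  0.1 -0.7 -0.1] rays [0.4195 0.195  0.136 ] [0.4207 0.1922 0.136 ]
btn [0.488  0.1225 0.1401] [ 0.3  0.  -0.4 -0. ] rays [0.4843 0.1229 0.1475] [0.4872 0.121  0.1475]
hL [0.4858 0.0945 0.1317] [ 0.2  0.  -0.2 -0. ] rays [0.4824 0.0949 0.1385] [0.4852 0.0937 0.1385]
hR [ 0.4811 -0.0007  0.1279] [ 0.6  0.  -0.6 -0.1] rays [0.476  0.0015 0.1385] [ 0.4801 -0.0018  0.1385]
[ 0.52802038  0.04414904 -0.06475792] [[ 1.7  1.7  0.9  1.8]
 [-1.1  1.3 -1.6  2. ]
 [-1.  -2.5 -1.7 -0.2]
 [ 1.9 -1.4  0.4 -0.7]
 [ 0.4 -0.7 -0.4  0.5]
 [-0.1 -0.7 -0.6  0.4]
 [ 1.  -0.9 -0.4  0.9]]
axis [0.4811 0.0472 0.1385]
btn [0.486  0.122  0.1475]
hinge [0.6458 0.0365 0.128 ]
```

step_arm:
  series:
    - [[0, 0, 5], 0.1, 255]
    - [[3, -4, 9], 0.25, 255]
    - [[6, -8, 9], 0.4, 255]
    - [[9.5, -12.5, 9], 0.55, 255]
    - [[13, -17, 9], 0.7, 255]
  newtons: 60

```text
clock: 0.72
tcp_pos: [0.2904, 0.3804, 0.2982]
orientation: [0.0, -0.21, 0.978, -0.001]
wrist_force: [0.7, 0.6, 0.4]
finger_gap: -0.0002
```

step_arm:
  series:
    - [[4, -5, 0], 0.17, 255]
    - [[8, -10, 0], 0.34, 255]
    - [[12, -15.5, 0], 0.51, 255]
    - [[16, -21, 0], 0.68, 255]
    - [[19.5, -25.8, -3], 0.85, 255]

```text
clock: 1.35
tcp_pos: [0.4551, 0.1656, 0.2838]
orientation: [0.001, -0.577, 0.817, -0.001]
wrist_force: [1.4, 1.2, 0.4]
finger_gap: -0.0
```

step_arm:
  series:
    - [[0, 0, -2], 0.17, 255]
    - [[0, 0, -5], 0.24, 255]
    - [[0, 0, -7.5], 0.24, 255]
    - [[0, 0, -7.5], 0.24, 255]

```text
clock: 1.85
tcp_pos: [0.4534, 0.1651, 0.2067]
orientation: [-0.001, -0.671, 0.742, 0.0]
wrist_force: [0.1, -0.3, 0.9]
finger_gap: 0.0
```

```bash
cat >> h.py <<'E'
def shots(tag,cs,ct):
    from workcell import env
    for n,c in(("side",cs),("top",ct)):
        if c is None: continue
        f=env.read_camera(n)["frame"][:,:,::-1]; x,y,w,h=c
        cv2.imwrite(f"pics/{n}{tag}.png",cv2.resize(f[y:y+h,x:x+w],(w*4,h*4),interpolation=2))
E
python3 - <<'E'
from h import *
shots("1",(220,120,200,150),(230,130,200,150))
E
```

```text
(no output)
```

View pics/side1.png

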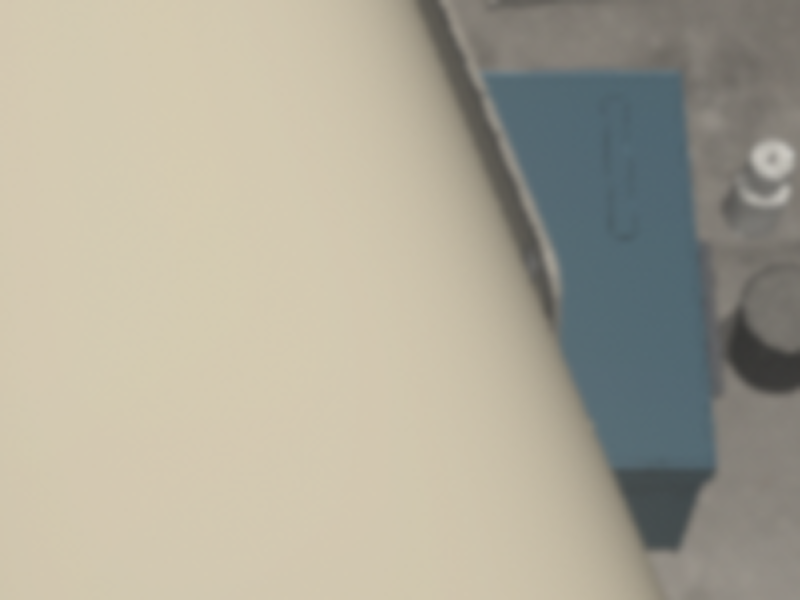

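View pics/top1.png

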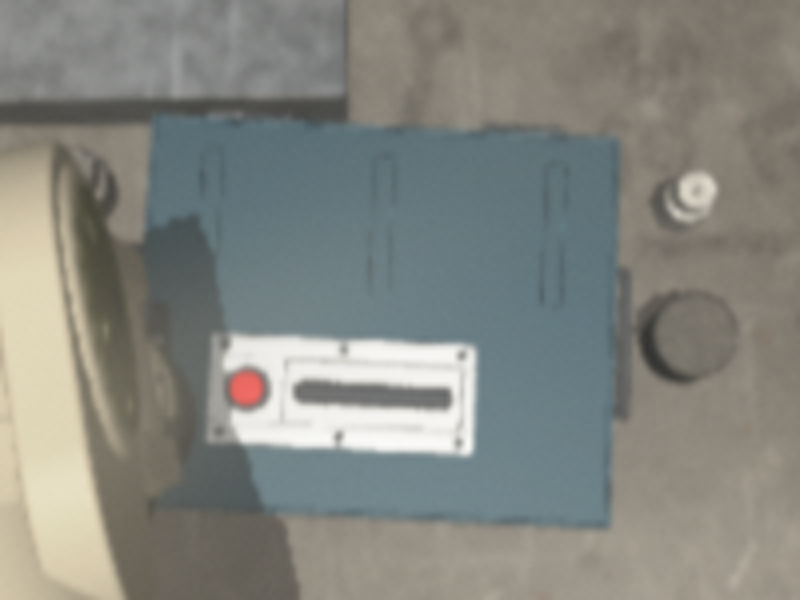

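step_arm:
  series:
    - [[2, -2.5, 0], 0.02, 255]
    - [[3.3, -4.3, 0], 0.04, 255]
    - [[3.3, -4.3, -3], 0.04, 255]
    - [[3.3, -4.3, -4.8], 0.04, 255]
    - [[3.3, -4.3, -4.8], 0.04, 255]

```text
clock: 2.58
tcp_pos: [0.4879, 0.1226, 0.1612]
orientation: [0.001, -0.685, 0.728, -0.001]
wrist_force: [-0.5, -0.7, 0.2]
finger_gap: 0.0
```

step_arm:
  series:
    - [[-0.2, 0, -0.6], 0, 255]
    - [[-0.2, 0, -1.2], 0, 255]
    - [[-0.2, 0, -1.4], 0, 255]
    - [[-0.2, 0, -1.4], 0, 255]

```text
clock: 3.08
tcp_pos: [0.4859, 0.1226, 0.1473]
orientation: [0.001, -0.685, 0.728, -0.001]
wrist_force: [-0.2, 0.5, 0.0]
finger_gap: -0.0
```

step_arm:
  series:
    - [[0, 0, -0.15], 0, 255]
    - [[0, 0, -0.3], 0, 255]
    - [[0, 0, -0.3], 0, 255]

```text
clock: 3.45
tcp_pos: [0.4858, 0.1226, 0.1442]
orientation: [0.001, -0.685, 0.728, -0.001]
wrist_force: [0.5, 0.2, -0.6]
finger_gap: -0.0003
```

step_arm:
  series:
    - [[0, 0, -0.1], 0, 255]
    - [[0, 0, -0.15], 0, 255]
    - [[0, 0, -0.15], 0, 255]

```text
clock: 3.82
tcp_pos: [0.4857, 0.1226, 0.1426]
orientation: [0.001, -0.685, 0.728, -0.001]
wrist_force: [-0.1, 1.0, 0.3]
finger_gap: -0.0001
```

Run:
```python
from h import *
shots("2",(220,120,200,150),(230,130,200,150))
```

```text
(no output)
```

View pics/side2.png

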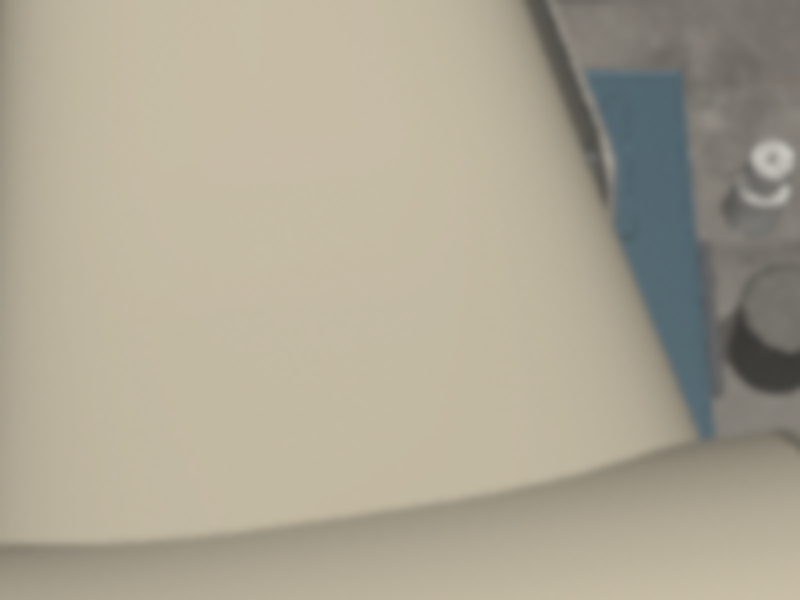

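View pics/top2.png

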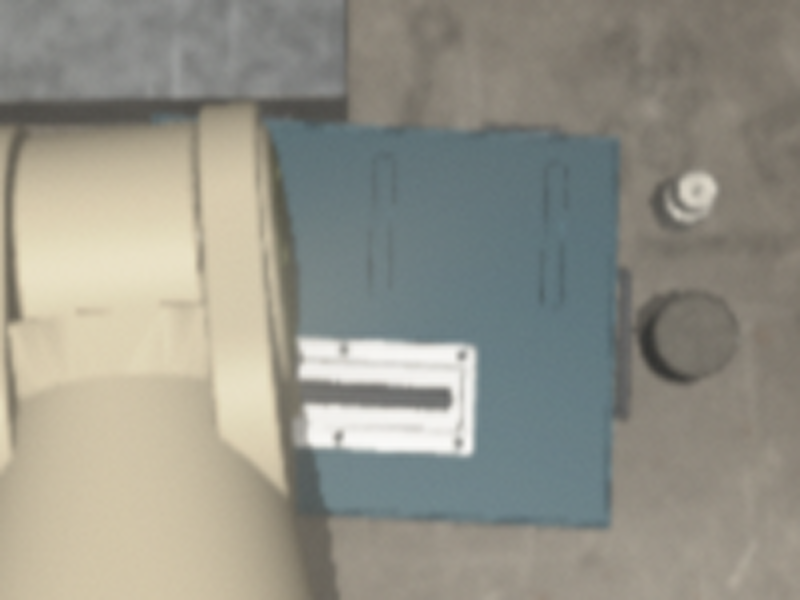

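step_arm:
  series:
    - [[0, 0, -0.1], 0, 255]
    - [[0, 0, -0.15], 0, 255]
    - [[0, 0, -0.15], 0, 255]

```text
clock: 4.3
tcp_pos: [0.4857, 0.1226, 0.1411]
orientation: [0.001, -0.685, 0.728, -0.001]
wrist_force: [0.3, -0.8, -0.2]
finger_gap: -0.0002
```

step_arm:
  series:
    - [[0, 0, -0.1], 0, 255]
    - [[0, 0, -0.15], 0, 255]
    - [[0, 0, -0.15], 0, 255]

```text
clock: 4.68
tcp_pos: [0.4857, 0.1226, 0.1396]
orientation: [0.001, -0.685, 0.728, -0.001]
wrist_force: [-0.5, -0.5, 0.0]
finger_gap: 0.0004
```

Run:
```python
from workcell import env
s=env.get_state();print(s["wrist_force"],s["ft_torque"],s["tau"],s["tcp_pos"])
```

```text
[-0.45081932 -0.47356584  0.03206881] [ 0.04511951 -0.01668775 -0.03969539] [-1.53842335e-03 -4.02486920e+01  2.83921820e+01 -2.94785143e-02
  6.32872816e-04  8.38240965e-06] [0.48570208 0.12262136 0.13955639]
```

step_arm:
  series:
    - [[0, 0, -0.05], 0, 255]
    - [[0, 0, -0.1], 0, 255]
    - [[0, 0, -0.1], 0, 255]

```text
clock: 5.05
tcp_pos: [0.4857, 0.1226, 0.1385]
orientation: [0.001, -0.685, 0.728, -0.0]
wrist_force: [0.5, -0.6, 0.1]
finger_gap: 0.0002
```

step_arm:
  series:
    - [[0, 0, -0.05], 0, 255]
    - [[0, 0, -0.1], 0, 255]
    - [[0, 0, -0.1], 0, 255]

```text
clock: 5.42
tcp_pos: [0.4856, 0.1226, 0.1374]
orientation: [0.001, -0.685, 0.728, -0.0]
wrist_force: [-0.1, -0.7, -0.3]
finger_gap: 0.0002
```

step_arm:
  series:
    - [[0, 0, -0.05], 0, 255]
    - [[0, 0, -0.1], 0, 255]
    - [[0, 0, -0.1], 0, 255]

```text
clock: 5.8
tcp_pos: [0.4856, 0.1226, 0.1364]
orientation: [0.001, -0.685, 0.728, -0.0]
wrist_force: [0.0, -0.4, 0.3]
finger_gap: 0.0003
```

step_arm:
  series:
    - [[0, 0, -0.05], 0, 255]
    - [[0, 0, -0.1], 0, 255]
    - [[0, 0, -0.1], 0, 255]

```text
clock: 6.18
tcp_pos: [0.4855, 0.1226, 0.1353]
orientation: [0.001, -0.685, 0.728, -0.0]
wrist_force: [0.2, -0.1, 0.2]
finger_gap: -0.0001
```

Run:
```python
from h import *
from workcell import env
a=env.read_camera("top")["frame"];b=env.read_camera("side")["frame"]
cv2.imwrite("pics/full3.png",cv2.resize(np.hstack([a[:,100:500],b[:,100:500]])[:,:,::-1],(800,400)))
```

```text
(no output)
```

View pics/full3.png

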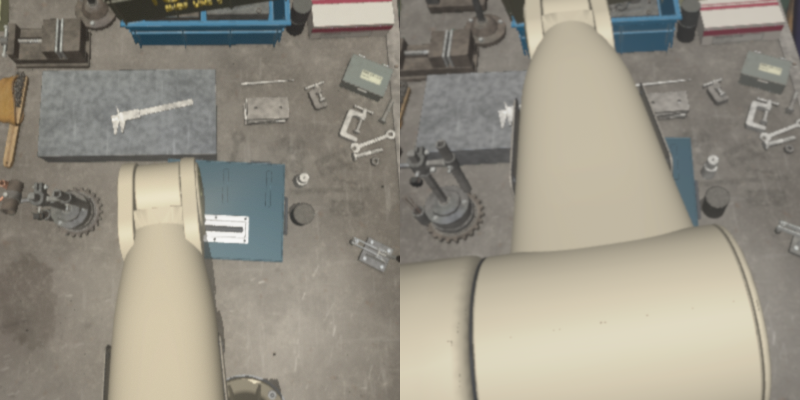

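Run:
```python
from h import *
shots("4",None,(280,170,120,100))
```

```text
(no output)
```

View pics/top4.png

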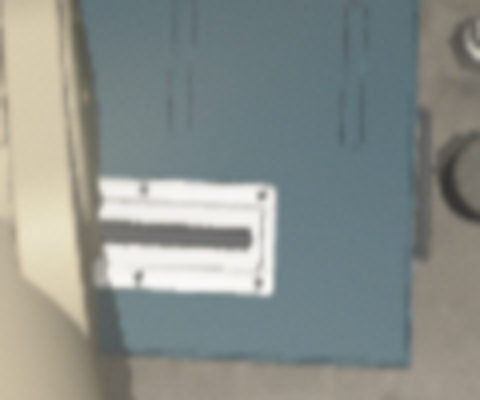

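Run:
```python
import cv2
from h import *
a=cv2.imread("pics/top0.png")[330:400,0:130]; b=cv2.imread("pics/side0.png")[330:400,0:130]
cv2.imwrite("pics/g0.png",cv2.resize(np.vstack([a,b]),None,fx=4,fy=4,interpolation=2))
p=np.array([.15967,.5518,.2083]); print(proj("top",p),proj("side",p))
for s in(1,-1):
  q=p+s*.043*np.array([.278,.96,0])+[0,0,.013]; print(proj("top",q),proj("side",q))
```

```text
[ 80.69002419 385.38852062] [ 21.60675261 386.91900266]
[ 56.9950565  381.51898858] [ -8.31610878 379.67873156]
[ 96.91267779 393.08308389] [ 42.60259219 392.3256473 ]
```

View pics/g0.png

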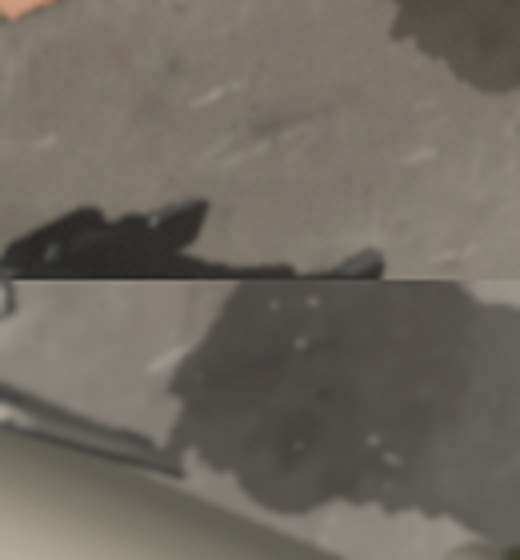

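Run:
```python
from h import *
S=lambda u,v:np.array([u/3.6+220-.36,v/3.6+130-.36]); T=lambda u,v:np.array([u/4+230-.37,v/4+150-.37])
for k,a,b,z in [("ring",S(74,287),T(85,240),.006),("jaw",S(66,484),T(75,443),.006),("tintop",S(711,243),T(694,253),.062),("smalltop",S(695,106),T(699,109),.07),("bigtop",S(64,113),T(72,93),.078),
 ("screwTL",S(228,225),T(226,263),.139),("screwBR",S(477,307),T(458,363),.139),("screwTR",S(474,224),T(462,275),.139),("screwBL",S(225,307),T(218,351),.139)]:
    x,r=tri(a,b); print(k,z,x.round(4),r.round(1),ray("side",a,z).round(4),ray("top",b,z).round(4))
from workcell import env
for n in C:
    c=env.read_camera(n); print(np.abs(c["camera_from_world"]-np.array(C[n][3])).max(),c["frame"].shape,c.keys())
```

```text
ring 0.006 [0.5484 0.2439 0.0035] [ 0.5  0.1 -0.6 -0.1] [0.5473 0.2447 0.006 ] [0.5479 0.2418 0.006 ]
jaw 0.006 [0.4113 0.2469 0.0091] [ 0.3  0.  -0.4 -0. ] [0.4125 0.248  0.006 ] [0.4112 0.2465 0.006 ]
tintop 0.062 [ 0.5271 -0.1641  0.0533] [ 0.2  0.  -0.3 -0. ] [ 0.5227 -0.1614  0.062 ] [ 0.526  -0.1631  0.062 ]
smalltop 0.07 [ 0.6208 -0.168   0.0666] [ 0.7  0.  -0.7 -0.1] [ 0.6187 -0.1655  0.07  ] [ 0.6198 -0.1692  0.07  ]
bigtop 0.078 [0.6337 0.2397 0.0816] [ 0.6  0.1 -0.7 -0.1] [0.6362 0.2417 0.078 ] [0.6344 0.2387 0.078 ]
screwTL 0.139 [0.5155 0.1351 0.1375] [ 0.5  0.  -0.6 -0.1] [0.5148 0.1361 0.139 ] [0.5152 0.1336 0.139 ]
screwBR 0.139 [ 0.4535 -0.0033  0.1374] [ 0.3  0.  -0.4 -0. ] [ 0.4528 -0.0025  0.139 ] [ 0.4533 -0.0042  0.139 ]
screwTR 0.139 [ 0.5059 -0.0068  0.1386] [ 0.3  0.  -0.4 -0. ] [ 0.5057 -0.0061  0.139 ] [ 0.5058 -0.0077  0.139 ]
screwBL 0.139 [0.4628 0.139  0.1384] [ 0.2  0.  -0.3 -0. ] [0.4625 0.1394 0.139 ] [0.4627 0.1383 0.139 ]
4.9361842550887935e-05 (400, 640, 3) dict_keys(['frame', 'vertical_fov', 'cx', 'cy', 'camera_from_world'])
4.7052396896618554e-05 (400, 640, 3) dict_keys(['frame', 'vertical_fov', 'cx', 'cy', 'camera_from_world'])
```

step_arm:
  series:
    - [[0, 0, -0.05], 0, 255]
    - [[0, 0, -0.1], 0, 255]
    - [[0, 0, -0.1], 0, 255]

```text
clock: 6.8
tcp_pos: [0.4855, 0.1226, 0.1343]
orientation: [0.001, -0.685, 0.728, -0.0]
wrist_force: [0.1, 0.0, -0.5]
finger_gap: -0.0001
```

Run:
```python
from workcell import env
s=env.get_state();print({k:np.round(v,3).tolist() if k!='clock' else v for k,v in s.items()} if (np:=__import__('numpy')) else 0)
```

```text
{'clock': 6.8, 'joint_pos': [0.087, 0.206, -0.284, 1.079, 0.0, -1.424], 'qvel': [0.001, -0.001, 0.001, 0.002, 0.001, -0.001], 'tau': [-0.002, -40.334, 28.274, -0.026, 0.001, -0.0], 'tcp_pos': [0.486, 0.123, 0.134], 'orientation': [0.001, -0.685, 0.728, -0.0], 'wrist_force': [0.052, 0.018, -0.483], 'ft_torque': [-0.024, 0.012, 0.029], 'finger_gap': -0.0}
```

step_arm:
  series:
    - [[0, 0, 4], 0, 255]
    - [[0, 3, 8], 0, 255]
    - [[-1, 8, 8], 0, 255]
    - [[-2, 13, 8], 0, 255]
    - [[-3, 18, 8], 0, 255]

```text
clock: 7.42
tcp_pos: [0.4553, 0.3041, 0.2146]
orientation: [0.001, -0.685, 0.728, -0.001]
wrist_force: [0.2, -0.7, 0.4]
finger_gap: 0.0001
```

step_arm:
  series:
    - [[-2, 5, 0], 0, 255]
    - [[-3, 9, 0], 0, 255]
    - [[-3, 9, 0], 0, 255]
    - [[-3, 9, 0], 0, 255]

```text
clock: 7.92
tcp_pos: [0.4251, 0.3937, 0.2143]
orientation: [0.001, -0.685, 0.728, -0.001]
wrist_force: [-0.1, -0.5, -0.1]
finger_gap: 0.0
```

Run:
```python
from h import *
from workcell import env
s=env.get_state();p=s["tcp_pos"];print(p,s["qvel"].round(3),proj("top",p),proj("side",p))
a=env.read_camera("top")["frame"];b=env.read_camera("side")["frame"]
cv2.imwrite("pics/t5.png",a[:,:,::-1]);cv2.imwrite("pics/s5.png",b[:,:,::-1])
```

```text
[0.42513188 0.39374593 0.21430021] [-0.024 -0.009 -0.005  0.    -0.     0.002] [162.71449925 254.54192097] [141.27417032 224.37146011]
```

View pics/t5.png

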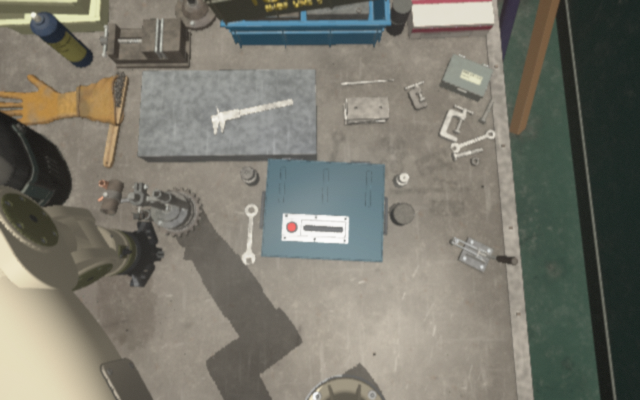

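View pics/s5.png

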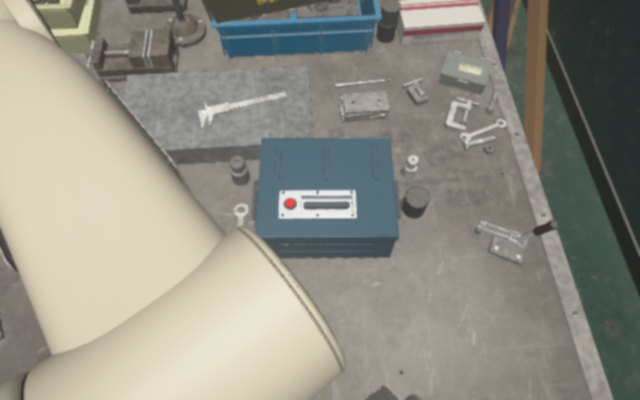

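Run:
```python
import cv2
a=cv2.imread("pics/t5.png")[190:310,80:220]; cv2.imwrite("pics/t5c.png",cv2.resize(a,None,fx=5,fy=5,interpolation=2))
```

```text
(no output)
```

View pics/t5c.png

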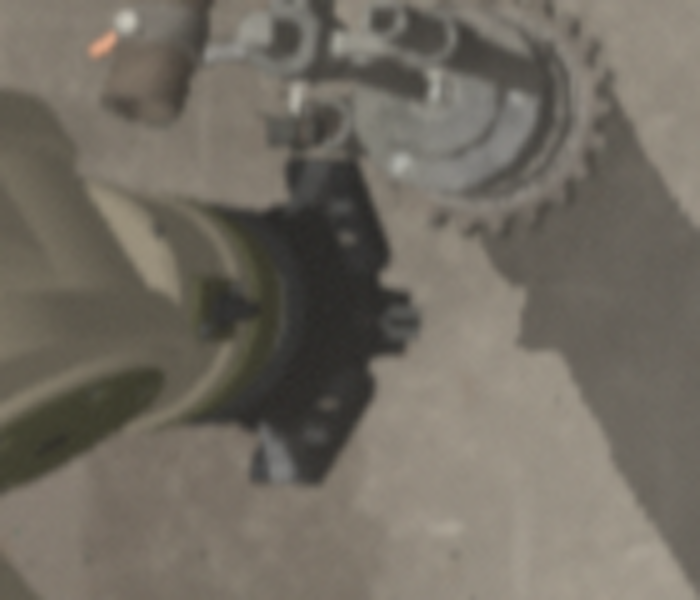

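step_arm:
  series:
    - [[1.5, -6, 0], 0, 255]
    - [[3, -12, 0], 0, 255]
    - [[4.5, -18, 0], 0, 255]
    - [[6.1, -24, 0], 0, 255]
    - [[6.1, -27.2, 0], 0, 255]

```text
clock: 8.65
tcp_pos: [0.4874, 0.117, 0.2148]
orientation: [0.001, -0.683, 0.731, -0.001]
wrist_force: [0.3, 0.8, 0.6]
finger_gap: 0.0001
```

step_arm:
  series:
    - [[0, 0, 0], 0, 255]
    - [[0, 0, 0], 0, 255]

```text
clock: 8.9
tcp_pos: [0.4874, 0.1165, 0.215]
orientation: [0.001, -0.682, 0.731, -0.001]
wrist_force: [0.2, 0.3, -0.1]
finger_gap: -0.0
```

step_arm:
  series:
    - [[-0.15, 0.55, -3], 0, 255]
    - [[-0.15, 0.55, -6], 0, 255]
    - [[-0.15, 0.55, -7.6], 0, 255]
    - [[-0.15, 0.55, -7.9], 0, 255]
    - [[-0.15, 0.55, -7.9], 0, 255]

```text
clock: 9.52
tcp_pos: [0.4861, 0.1227, 0.1364]
orientation: [0.002, -0.683, 0.731, -0.001]
wrist_force: [-0.4, -0.2, -0.2]
finger_gap: 0.0004
```

step_arm:
  series:
    - [[0, 0, -0.08], 0, 255]
    - [[0, 0, -0.15], 0, 255]
    - [[0, 0, -0.15], 0, 255]

```text
clock: 9.9
tcp_pos: [0.4863, 0.1227, 0.1353]
orientation: [0.002, -0.683, 0.731, -0.001]
wrist_force: [0.3, -0.4, 0.3]
finger_gap: 0.0002
```

step_arm:
  series:
    - [[0, 0, -0.1], 0, 255]
    - [[0, 0, -0.2], 0, 255]
    - [[0, 0, -0.2], 0, 255]

```text
clock: 10.28
tcp_pos: [0.4862, 0.1227, 0.1331]
orientation: [0.002, -0.683, 0.731, -0.001]
wrist_force: [0.1, -1.0, -0.2]
finger_gap: -0.0001
```

step_arm:
  series:
    - [[0, 0, -0.1], 0, 255]
    - [[0, 0, -0.1], 0, 255]

```text
clock: 10.52
tcp_pos: [0.4861, 0.1227, 0.132]
orientation: [0.002, -0.683, 0.731, -0.001]
wrist_force: [-1.3, -0.8, -0.6]
finger_gap: 0.0002
```

step_arm:
  series:
    - [[0, 0, -0.1], 0, 255]
    - [[0, 0, -0.1], 0, 255]

```text
clock: 10.78
tcp_pos: [0.486, 0.1227, 0.1309]
orientation: [0.001, -0.683, 0.731, -0.001]
wrist_force: [-0.3, -0.3, -0.4]
finger_gap: -0.0002
```

step_arm:
  series:
    - [[0, 0, -0.1], 0, 255]
    - [[0, 0, -0.1], 0, 255]

```text
clock: 11.02
tcp_pos: [0.4859, 0.1227, 0.1298]
orientation: [0.001, -0.683, 0.731, -0.001]
wrist_force: [-0.1, -0.9, 0.6]
finger_gap: -0.0
```

step_arm:
  series:
    - [[0, 0, -0.1], 0, 255]
    - [[0, 0, -0.1], 0, 255]

```text
clock: 11.28
tcp_pos: [0.4859, 0.1227, 0.1287]
orientation: [0.001, -0.683, 0.731, -0.001]
wrist_force: [-0.1, -0.5, -0.0]
finger_gap: 0.0003
```

Run:
```python
from h import *
from workcell import env
print(env.grip_depth,[a for a in dir(env) if a[0]!='_'])
for dz in (0,.01,.02,.03):
  for dy in(-.011,0,.011): print(dz,dy,((proj("top",np.array([.4251,.3937+dy,.2143+dz]))-[80,190])*5).round(0))
a=cv2.imread("pics/t5.png")[240:270,145:180]; cv2.imwrite("pics/t5d.png",cv2.resize(a,None,fx=20,fy=20,interpolation=2))
```

```text
0.0187 ['MotionError', 'get_state', 'grip_depth', 'hand_in', 'read_camera']
0 -0.011 [439. 322.]
0 0 [414. 323.]
0 0.011 [388. 323.]
0.01 -0.011 [430. 322.]
0.01 0 [405. 322.]
0.01 0.011 [379. 323.]
0.02 -0.011 [421. 321.]
0.02 0 [395. 322.]
0.02 0.011 [369. 322.]
0.03 -0.011 [412. 321.]
0.03 0 [386. 321.]
0.03 0.011 [359. 322.]
```

View pics/t5d.png

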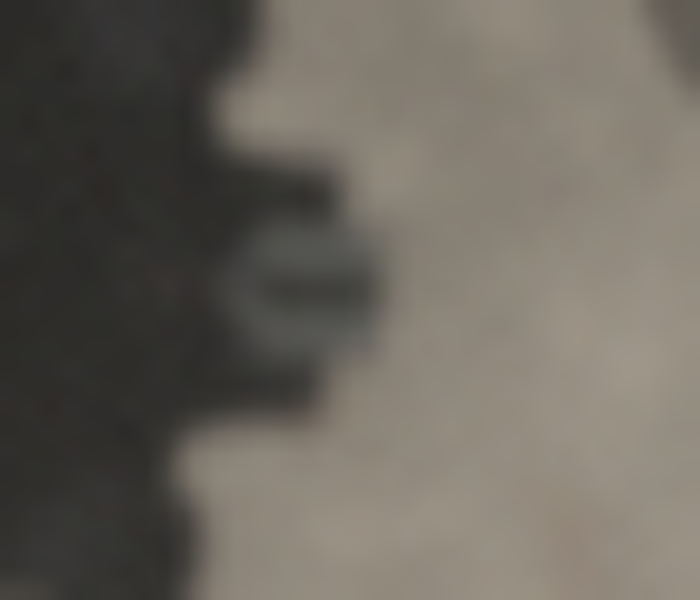

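step_arm:
  series:
    - [[0, 0, -0.1], 0, 255]
    - [[0, 0, -0.1], 0, 255]

```text
clock: 11.52
tcp_pos: [0.4858, 0.1227, 0.1276]
orientation: [0.001, -0.683, 0.731, -0.001]
wrist_force: [-0.5, -0.3, -0.6]
finger_gap: 0.0
```

step_arm:
  series:
    - [[0, 0, -0.1], 0, 255]
    - [[0, 0, -0.1], 0, 255]

```text
clock: 11.78
tcp_pos: [0.4857, 0.1227, 0.1265]
orientation: [0.001, -0.683, 0.731, -0.001]
wrist_force: [0.0, -0.7, -0.0]
finger_gap: 0.0
```

step_arm:
  series:
    - [[0, 0, -0.1], 0, 255]
    - [[0, 0, -0.1], 0, 255]

```text
clock: 12.02
tcp_pos: [0.4857, 0.1227, 0.1255]
orientation: [0.001, -0.683, 0.731, -0.001]
wrist_force: [-0.2, -0.1, 0.9]
finger_gap: -0.0
```

step_arm:
  series:
    - [[0, 0, -0.1], 0, 255]
    - [[0, 0, -0.1], 0, 255]

```text
clock: 12.28
tcp_pos: [0.4858, 0.1226, 0.1252]
orientation: [0.001, -0.683, 0.731, -0.001]
wrist_force: [-0.7, -0.0, 6.1]
finger_gap: 0.0001
```

Run:
```python
from h import *
from workcell import env
shots("6",None,(260,170,140,100))
s=env.get_state();print(s["wrist_force"],s["ft_torque"],s["tcp_pos"])
```

```text
[-1.2657099  -0.24803802  5.20707485] [-0.00746638  0.36026293 -0.02336301] [0.48582716 0.12266178 0.12521376]
```

View pics/top6.png

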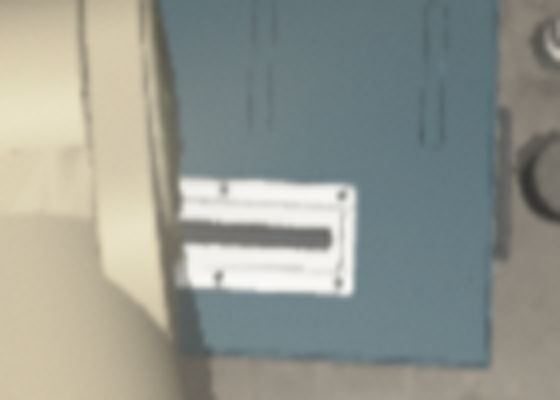

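step_arm:
  series:
    - [[0, 0, 0], 0, 255]
    - [[0, 0, 0], 0, 255]

```text
clock: 12.58
tcp_pos: [0.4858, 0.1226, 0.1253]
orientation: [0.001, -0.683, 0.731, -0.001]
wrist_force: [-2.0, 0.2, 4.3]
finger_gap: 0.0001
```

Run:
```python
from workcell import env
for i in range(6):
    s=env.get_state();print(s["clock"],s["wrist_force"].round(2),s["ft_torque"].round(3),s["tcp_pos"].round(4)); env.read_camera("top")
```

```text
12.575 [-1.96  0.19  4.26] [-0.047  0.179  0.039] [0.4858 0.1226 0.1253]
12.625 [-0.54 -0.85  3.34] [-0.059  0.324  0.004] [0.4858 0.1226 0.1253]
12.675 [-0.95  0.59  3.22] [-0.031  0.289 -0.069] [0.4858 0.1227 0.1253]
12.725 [-1.19  0.4   3.41] [-0.067  0.231 -0.021] [0.4858 0.1227 0.1253]
12.775 [-1.15  0.54  3.66] [-0.06   0.281 -0.098] [0.4858 0.1227 0.1253]
12.825 [-1.91  0.35  3.86] [-0.083  0.306 -0.047] [0.4858 0.1227 0.1253]
```

step_arm:
  series:
    - [[0, 0, -0.1], 0, 255]
    - [[0, 0, -0.15], 0, 255]
    - [[0, 0, -0.15], 0, 255]

```text
clock: 13.25
tcp_pos: [0.4858, 0.1227, 0.1243]
orientation: [0.002, -0.683, 0.731, -0.001]
wrist_force: [-2.0, -0.3, 7.5]
finger_gap: 0.0004
```

Run:
```python
from workcell import env
for i in range(5):
    s=env.get_state();print(s["clock"],s["wrist_force"].round(2),s["ft_torque"].round(3),s["tcp_pos"].round(4)); env.read_camera("top")
from h import *
shots("7",(280,120,150,150),(280,170,120,100))
```

```text
13.25 [-2.01 -0.29  7.5 ] [-0.06   0.55  -0.029] [0.4858 0.1227 0.1243]
13.3 [-2.41 -0.2   6.37] [-0.033  0.51  -0.001] [0.4859 0.1227 0.1243]
13.35 [-3.15  0.08  6.9 ] [-0.082  0.499 -0.013] [0.4858 0.1227 0.1242]
13.4 [-2.72 -0.82  7.12] [-0.066  0.451  0.027] [0.4858 0.1226 0.1242]
13.45 [-2.02 -0.45  7.69] [-0.11   0.533 -0.012] [0.4858 0.1227 0.1243]
```

View pics/top7.png

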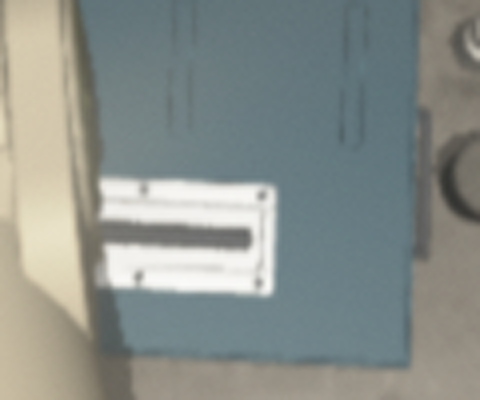

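step_arm:
  series:
    - [[0, 0, 4], 0, 255]
    - [[0, 3, 8], 0, 255]
    - [[-2, 8, 8], 0, 255]
    - [[-4, 13, 8], 0, 255]
    - [[-6, 18, 8], 0, 255]

```text
clock: 14.22
tcp_pos: [0.4253, 0.3041, 0.2039]
orientation: [0.002, -0.682, 0.731, -0.001]
wrist_force: [0.5, 0.6, -0.2]
finger_gap: 0.0
```

step_arm:
  series:
    - [[-2, 4.5, 0], 0, 255]
    - [[-2.5, 4.5, -4], 0, 255]
    - [[-2.5, 4.5, -9], 0, 255]
    - [[-2.5, 4.5, -14], 0, 255]
    - [[-2.5, 4.5, -16.5], 0, 255]

```text
clock: 14.85
tcp_pos: [0.3983, 0.348, 0.0355]
orientation: [-0.0, -0.683, 0.731, -0.001]
wrist_force: [-0.0, -0.3, 0.1]
finger_gap: -0.0001
```

Run:
```python
from h import *
from workcell import env
s=env.get_state();p=s["tcp_pos"];print(p,s["qvel"].round(3),proj("top",p),proj("side",p))
a=env.read_camera("top")["frame"];b=env.read_camera("side")["frame"]
cv2.imwrite("pics/t8.png",a[:,:,::-1]);cv2.imwrite("pics/s8.png",b[:,:,::-1])
```

```text
[0.39833961 0.34799939 0.03551968] [-0.002  0.185 -0.231 -0.453  0.001 -0.   ] [206.95348438 266.00621841] [188.89330776 268.81001133]
```

View pics/t8.png

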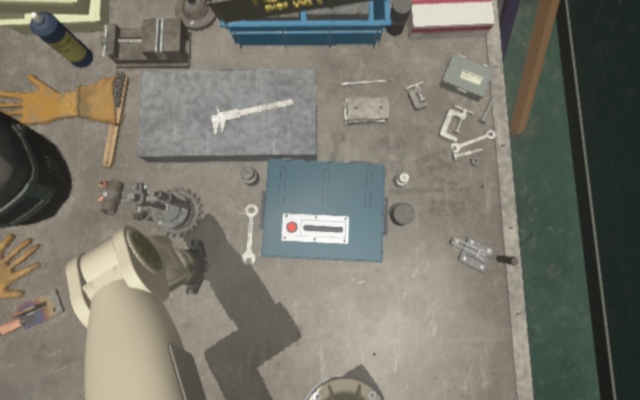

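View pics/s8.png

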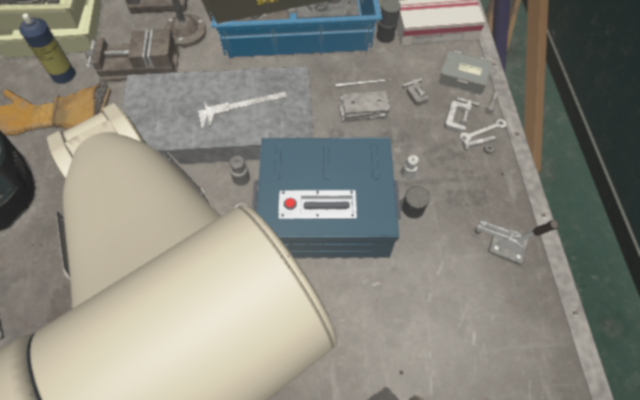

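step_arm:
  series:
    - [[0, 0, -1.5], 0, 255]
    - [[0, 0, -2.6], 0, 255]
    - [[0, 0, -2.8], 0, 255]
    - [[0, 0, -2.8], 0, 255]

```text
clock: 15.45
tcp_pos: [0.398, 0.3476, 0.0077]
orientation: [-0.001, -0.682, 0.731, -0.001]
wrist_force: [-0.4, -0.2, 0.1]
finger_gap: -0.0003
```

Run:
```python
from h import *
from workcell import env
s=env.get_state();p=s["tcp_pos"];print(p,s["wrist_force"],proj("top",p))
a=env.read_camera("top")["frame"][:,:,::-1]
cv2.imwrite("pics/t9.png",cv2.resize(a[225:300,160:250],None,fx=8,fy=8,interpolation=2)); print((proj("top",p)-[160,225])*8)
```

```text
[0.39801643 0.34761576 0.00766046] [-0.4152386  -0.2137405   0.12347308] [210.06874048 266.0366613 ]
[400.54992382 328.29329041]
```

View pics/t9.png

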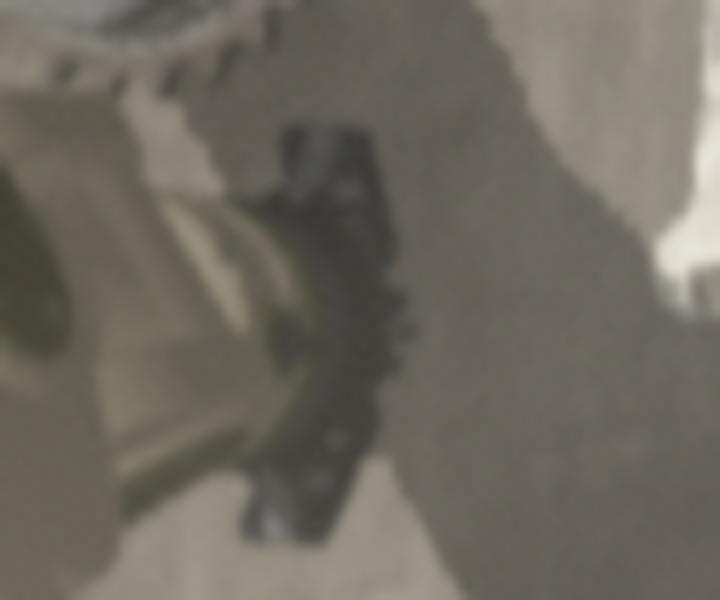

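step_arm:
  series:
    - [[0, 0, -0.3], 0, 255]
    - [[0, 0, -0.6], 0, 255]
    - [[0, 0, -0.6], 0, 255]

```text
clock: 15.88
tcp_pos: [0.398, 0.3476, 0.0017]
orientation: [-0.001, -0.682, 0.731, -0.001]
wrist_force: [0.7, 0.1, 0.1]
finger_gap: -0.0002
```

step_arm:
  series:
    - [[0, 0, -0.3], 0, 255]
    - [[0, 0, -0.3], 0, 255]

```text
clock: 16.12
tcp_pos: [0.3977, 0.3475, -0.0016]
orientation: [-0.002, -0.682, 0.731, -0.001]
wrist_force: [0.1, -0.8, -0.3]
finger_gap: -0.0002
```

step_arm:
  series:
    - [[0, 0, -0.3], 0, 255]
    - [[0, 0, -0.3], 0, 255]

```text
clock: 16.38
tcp_pos: [0.3974, 0.3473, -0.005]
orientation: [-0.002, -0.682, 0.731, -0.001]
wrist_force: [0.2, -0.4, 0.3]
finger_gap: 0.0005
```

step_arm:
  series:
    - [[0, 0, -0.3], 0, 255]
    - [[0, 0, -0.3], 0, 255]

```text
clock: 16.62
tcp_pos: [0.3972, 0.3471, -0.0083]
orientation: [-0.002, -0.682, 0.731, -0.001]
wrist_force: [0.6, -0.0, 0.1]
finger_gap: -0.0001
```

step_arm:
  series:
    - [[0, 0, -0.3], 0, 255]
    - [[0, 0, -0.3], 0, 255]

```text
clock: 16.88
tcp_pos: [0.397, 0.347, -0.0116]
orientation: [-0.002, -0.682, 0.731, -0.001]
wrist_force: [-0.2, -0.6, -0.2]
finger_gap: -0.0002
```

step_arm:
  series:
    - [[0, 0, -0.25], 0, 255]
    - [[0, 0, -0.25], 0, 255]

```text
clock: 17.12
tcp_pos: [0.3968, 0.3468, -0.0143]
orientation: [-0.003, -0.682, 0.731, -0.001]
wrist_force: [-0.2, -1.3, 0.4]
finger_gap: -0.0
```

step_arm:
  series:
    - [[0, 0, -0.25], 0, 255]
    - [[0, 0, -0.25], 0, 255]

```text
clock: 17.38
tcp_pos: [0.3966, 0.3467, -0.0171]
orientation: [-0.003, -0.682, 0.731, -0.0]
wrist_force: [-1.1, 0.3, 0.3]
finger_gap: -0.0001
```

step_arm:
  series:
    - [[0, 0, -0.25], 0, 255]
    - [[0, 0, -0.25], 0, 255]

```text
clock: 17.62
tcp_pos: [0.3964, 0.3466, -0.0198]
orientation: [-0.003, -0.682, 0.731, -0.0]
wrist_force: [-0.4, -0.2, 1.1]
finger_gap: -0.0002
```

step_arm:
  series:
    - [[0, 0, -0.2], 0, 255]
    - [[0, 0, -0.2], 0, 255]

```text
clock: 17.88
tcp_pos: [0.3964, 0.3466, -0.0219]
orientation: [-0.003, -0.682, 0.731, -0.0]
wrist_force: [-0.1, 0.5, -0.2]
finger_gap: 0.0001
```

step_arm:
  series:
    - [[0, 0, -0.2], 0, 255]
    - [[0, 0, -0.2], 0, 255]

```text
clock: 18.12
tcp_pos: [0.3965, 0.3466, -0.0221]
orientation: [-0.003, -0.682, 0.731, -0.001]
wrist_force: [-4.4, -3.7, 15.6]
finger_gap: 0.0001
```

step_arm:
  series:
    - [[0, 0, -0.2], 0, 255]
    - [[0, 0, -0.2], 0, 255]

```text
clock: 18.38
tcp_pos: [0.3966, 0.3466, -0.0221]
orientation: [-0.002, -0.682, 0.731, -0.001]
wrist_force: [-5.3, -3.2, 17.2]
finger_gap: 0.0001
```

step_arm:
  series:
    - [[0, 0, 6], 0, 255]
    - [[0, 0, 12], 0, 255]
    - [[0, 0, 18], 0, 255]
    - [[2, -5, 19], 0, 255]
    - [[4, -10, 19], 0, 255]

```text
clock: 19.0
tcp_pos: [0.4378, 0.2465, 0.1698]
orientation: [-0.001, -0.683, 0.73, -0.002]
wrist_force: [0.6, 0.3, -0.6]
finger_gap: 0.0001
```

step_arm:
  series:
    - [[2.5, -6, 0], 0, 255]
    - [[4.5, -11, 0], 0, 255]
    - [[4.5, -12, 0], 0, 255]
    - [[4.5, -12, 0], 0, 255]

```text
clock: 19.5
tcp_pos: [0.4825, 0.1262, 0.1697]
orientation: [-0.001, -0.683, 0.731, -0.001]
wrist_force: [-0.6, 0.6, 0.1]
finger_gap: 0.0001
```

step_arm:
  series:
    - [[0.35, -0.4, -1.5], 0, 255]
    - [[0.35, -0.4, -3.3], 0, 255]
    - [[0.35, -0.4, -4.2], 0, 255]
    - [[0.35, -0.4, -4.2], 0, 255]

```text
clock: 20.0
tcp_pos: [0.4849, 0.1229, 0.1266]
orientation: [-0.002, -0.683, 0.73, -0.001]
wrist_force: [0.5, 0.5, 0.7]
finger_gap: 0.0
```

step_arm:
  series:
    - [[0, 0, -0.15], 0, 255]
    - [[0, 0, -0.25], 0, 255]
    - [[0, 0, -0.35], 0, 255]
    - [[0, 0, -0.35], 0, 255]

```text
clock: 20.5
tcp_pos: [0.4852, 0.1232, 0.1242]
orientation: [-0.001, -0.683, 0.73, -0.001]
wrist_force: [-2.3, 1.5, 5.6]
finger_gap: 0.0002
```

Run:
```python
from workcell import env
for i in range(3):
    s=env.get_state();print(s["clock"],s["wrist_force"].round(2),s["ft_torque"].round(3),s["tcp_pos"].round(4),s["joint_pos"].round(4)); env.read_camera("top")
from h import *
shots("10",None,(280,170,120,100))
```

```text
20.5 [-2.33  1.5   5.58] [ 0.168  0.457 -0.008] [0.4852 0.1232 0.1242] [ 0.0895  0.2147 -0.299   1.0575 -0.002  -1.4152]
20.55 [-3.33 -0.17  5.2 ] [ 0.248  0.458 -0.023] [0.4852 0.1232 0.1242] [ 0.0895  0.2147 -0.299   1.0575 -0.002  -1.4152]
20.6 [-2.26  1.44  6.55] [0.29 0.51 0.04] [0.4852 0.1232 0.1242] [ 0.0895  0.2147 -0.299   1.0575 -0.0021 -1.4152]
```

View pics/top10.png

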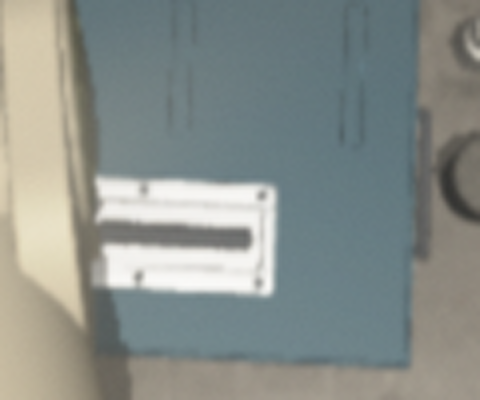

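step_arm:
  series:
    - [[0, 0, -0.1], 0, 255]
    - [[0, 0, -0.2], 0, 255]
    - [[0, 0, -0.2], 0, 255]

```text
clock: 21.08
tcp_pos: [0.4852, 0.1232, 0.1234]
orientation: [-0.0, -0.683, 0.73, -0.001]
wrist_force: [-3.1, -0.3, 7.8]
finger_gap: 0.0003
```

Run:
```python
from workcell import env
for i in range(2):
    s=env.get_state();print(s["clock"],s["wrist_force"].round(2),s["ft_torque"].round(3),s["tcp_pos"].round(4)); env.read_camera("top")
from h import *
shots("11",None,(280,170,120,100))
```

```text
21.075 [-3.13 -0.29  7.84] [ 0.028  0.619 -0.049] [0.4852 0.1232 0.1234]
21.125 [-2.83  0.39  6.32] [0.07  0.706 0.037] [0.4852 0.1232 0.1234]
```

View pics/top11.png

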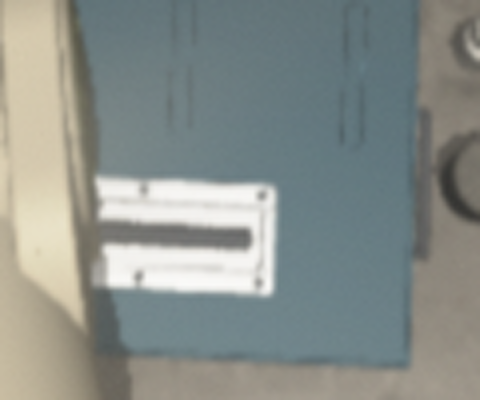

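step_arm:
  series:
    - [[-0.03, 0, -0.1], 0, 255]
    - [[-0.03, 0, -0.2], 0, 255]
    - [[-0.03, 0, -0.2], 0, 255]

```text
clock: 21.6
tcp_pos: [0.4852, 0.1232, 0.1227]
orientation: [0.0, -0.683, 0.73, -0.001]
wrist_force: [-2.8, -0.2, 7.3]
finger_gap: -0.0001
```

Run:
```python
from workcell import env
for i in range(2):
    s=env.get_state();print(s["clock"],s["wrist_force"].round(2),s["ft_torque"].round(3),s["tcp_pos"].round(4)); env.read_camera("top")
from h import *
shots("12",None,(280,170,120,100))
```

```text
21.6 [-2.79 -0.24  7.35] [-0.023  0.56  -0.041] [0.4852 0.1232 0.1227]
21.65 [-2.78  0.21  6.56] [0.004 0.509 0.014] [0.4852 0.1232 0.1227]
```

View pics/top12.png

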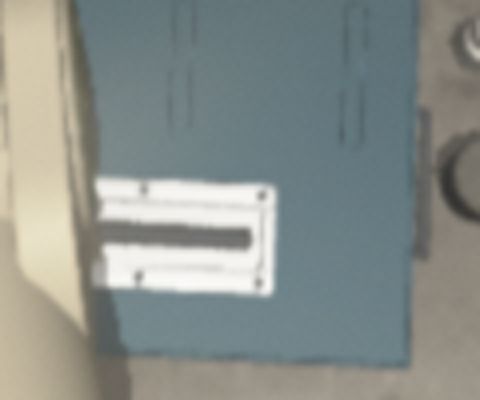

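step_arm:
  series:
    - [[-0.05, 0, -0.1], 0, 255]
    - [[-0.05, 0, -0.2], 0, 255]
    - [[-0.05, 0, -0.2], 0, 255]

```text
clock: 22.12
tcp_pos: [0.4852, 0.1232, 0.1221]
orientation: [0.001, -0.683, 0.73, -0.002]
wrist_force: [-2.0, 1.0, 8.3]
finger_gap: 0.0002
```

step_arm:
  series:
    - [[-0.05, 0, -0.1], 0, 255]
    - [[-0.05, 0, -0.2], 0, 255]
    - [[-0.05, 0, -0.2], 0, 255]

```text
clock: 22.5
tcp_pos: [0.4853, 0.1233, 0.1212]
orientation: [0.002, -0.683, 0.73, -0.002]
wrist_force: [-1.9, -0.4, 4.5]
finger_gap: 0.0
```

Run:
```python
from h import *
shots("13",None,(280,170,120,100))
```

```text
(no output)
```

View pics/top13.png

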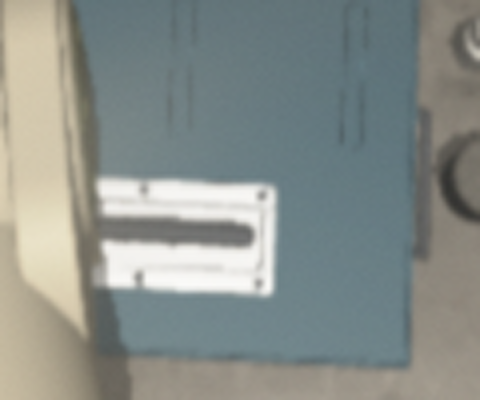

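step_arm:
  series:
    - [[0, 0, 4], 0, 255]
    - [[0, 0, 7.5], 0, 255]
    - [[-0.2, -3, 7.5], 0, 0]
    - [[-0.35, -6.5, 7.5], 0, 0]
    - [[-0.35, -7.6, 7.5], 0, 0]

```text
clock: 23.18
tcp_pos: [0.4818, 0.0459, 0.1959]
orientation: [0.002, -0.682, 0.731, -0.002]
wrist_force: [0.7, -0.0, 0.1]
finger_gap: 0.0541
```

step_arm:
  series:
    - [[0, 0, 0], 0, 0]
    - [[0, 0, 0], 0, 0]

```text
clock: 23.42
tcp_pos: [0.4817, 0.0464, 0.1958]
orientation: [0.002, -0.683, 0.731, -0.002]
wrist_force: [-0.9, -0.2, -0.3]
finger_gap: 0.0851
```

Run:
```python
from h import *
print(ray("top",(255/4+280-.4,234/4+170-.4),.172))
shots("14",(240,120,200,150),(230,130,200,150))
```

```text
[ 0.47979384 -0.00132928  0.172     ]
```

View pics/top14.png

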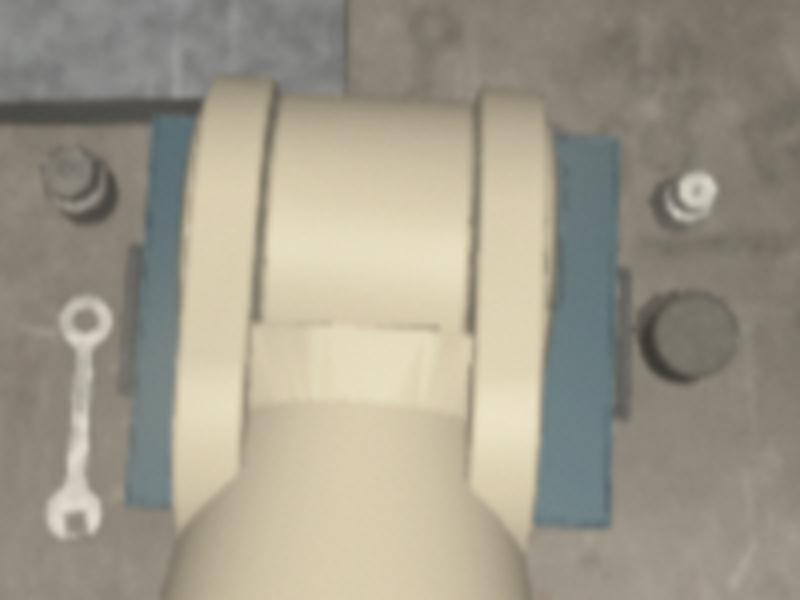

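step_arm:
  series:
    - [[0.1, 0, -2], 0, 0]
    - [[0.1, 0, -4], 0, 0]
    - [[0.1, 0, -5.6], 0, 0]
    - [[0.1, 0, -6.1], 0, 0]
    - [[0.1, 0, -6.1], 0, 0]

```text
clock: 24.15
tcp_pos: [0.4826, 0.0471, 0.1348]
orientation: [0.001, -0.683, 0.73, -0.002]
wrist_force: [-1.0, 0.2, 0.2]
finger_gap: 0.0852
```

step_arm:
  series:
    - [[0, 0, 0], 0, 120]
    - [[0, 0, 0], 0, 180]
    - [[0, 0, 0], 0, 255]
    - [[0, 0, 0], 0, 255]
  newtons: 40

```text
clock: 24.65
tcp_pos: [0.4825, 0.047, 0.135]
orientation: [0.001, -0.683, 0.73, -0.002]
wrist_force: [-4.3, 0.3, 2.4]
finger_gap: 0.013
```

step_arm:
  series:
    - [[-0.05, 0, 0], -0.1, 255]
    - [[-0.05, 0, 0], -0.22, 255]
    - [[-0.05, 0, 0], -0.33, 255]
    - [[-0.05, 0, 0], -0.33, 255]
  newtons: 60

```text
clock: 25.15
tcp_pos: [0.4822, 0.047, 0.1352]
orientation: [0.001, -0.554, 0.832, -0.002]
wrist_force: [0.4, 0.1, 2.1]
finger_gap: 0.0127
```

step_arm:
  series:
    - [[0, 0, -0.2], 0, 255]
    - [[0, 0, -0.4], 0, 255]
    - [[0, 0, -0.4], 0, 255]

```text
clock: 25.52
tcp_pos: [0.4823, 0.047, 0.1312]
orientation: [0.001, -0.554, 0.832, -0.003]
wrist_force: [-1.8, -0.2, 3.6]
finger_gap: 0.0124
```

step_arm:
  series:
    - [[0, 0, -0.2], 0, 255]
    - [[0, 0, -0.3], 0, 255]
    - [[0, 0, -0.3], 0, 255]

```text
clock: 25.9
tcp_pos: [0.4821, 0.047, 0.1291]
orientation: [0.002, -0.555, 0.832, -0.003]
wrist_force: [-3.5, 1.0, 11.1]
finger_gap: 0.0127
```

step_arm:
  series:
    - [[0, 0, -0.2], 0, 255]
    - [[0, 0, -0.25], 0, 255]
    - [[0, 0, -0.25], 0, 255]

```text
clock: 26.28
tcp_pos: [0.482, 0.047, 0.128]
orientation: [0.002, -0.555, 0.832, -0.003]
wrist_force: [-5.6, -0.7, 14.1]
finger_gap: 0.0121
```

step_arm:
  series:
    - [[0, 0, -0.2], 0, 255]
    - [[0, 0, -0.2], -0.06, 255]
    - [[0, 0, -0.2], -0.12, 255]
    - [[0, 0, -0.2], -0.12, 255]

```text
clock: 26.78
tcp_pos: [0.4818, 0.047, 0.1276]
orientation: [0.002, -0.504, 0.864, -0.003]
wrist_force: [-6.2, -0.2, 15.8]
finger_gap: 0.0127
```

```bash
cat > st.py <<'E'
from workcell import env
import numpy as np
s=env.get_state();o=s["orientation"];a=np.arctan2(o[2],o[1]);a=a if a>0 else a+np.pi
print(s["clock"],s["wrist_force"].round(2),s["ft_torque"].round(3),s["tcp_pos"].round(4),"handle",round(2*(2.3229-a),3))
E
python3 st.py
```

```text
26.775 [-6.15 -0.18 15.75] [0.015 0.912 0.001] [0.4818 0.047  0.1276] handle 0.448
```

step_arm:
  series:
    - [[-0.03, 0, -0.17], -0.06, 255]
    - [[-0.03, 0, -0.17], -0.12, 255]
    - [[-0.03, 0, -0.17], -0.17, 255]
    - [[-0.03, 0, -0.17], -0.17, 255]

```text
clock: 27.28
tcp_pos: [0.4818, 0.047, 0.1275]
orientation: [0.002, -0.429, 0.903, -0.004]
wrist_force: [-5.7, -0.0, 16.3]
finger_gap: 0.0123
```

```bash
python3 st.py
```

```text
27.275 [-5.67 -0.04 16.33] [ 0.035  0.812 -0.056] [0.4818 0.047  0.1275] handle 0.618
```

step_arm:
  series:
    - [[0, 0, -0.05], -0.08, 255]
    - [[0, 0, 0.05], -0.16, 255]
    - [[0, 0, 0.15], -0.26, 255]
    - [[0, 0, 0.2], -0.34, 255]
    - [[0, 0, 0.2], -0.34, 255]

```text
clock: 27.9
tcp_pos: [0.4816, 0.0471, 0.1295]
orientation: [0.002, -0.27, 0.963, -0.004]
wrist_force: [-3.1, 0.6, 4.3]
finger_gap: 0.0123
```

```bash
python3 st.py
```

```text
27.9 [-3.07  0.6   4.33] [ 0.093  0.188 -0.164] [0.4816 0.0471 0.1295] handle 0.957
```

step_arm:
  series:
    - [[0, 0, 0], -0.12, 255]
    - [[0, 0, 0], -0.24, 255]
    - [[0, 0, 0], -0.36, 255]
    - [[0, 0, 0], -0.44, 255]
    - [[0, 0, 0], -0.44, 255]

```text
clock: 28.52
tcp_pos: [0.4817, 0.0472, 0.1297]
orientation: [0.001, -0.054, 0.999, -0.004]
wrist_force: [-1.3, -0.7, 6.1]
finger_gap: 0.0126
```

```bash
python3 st.py
python3 - <<'E'
from h import *
shots("15",(240,120,200,150),(230,130,200,150))
E
```

```text
28.525 [-1.25 -0.66  6.08] [ 0.197  0.308 -0.038] [0.4817 0.0472 0.1297] handle 1.395
```

View pics/side15.png

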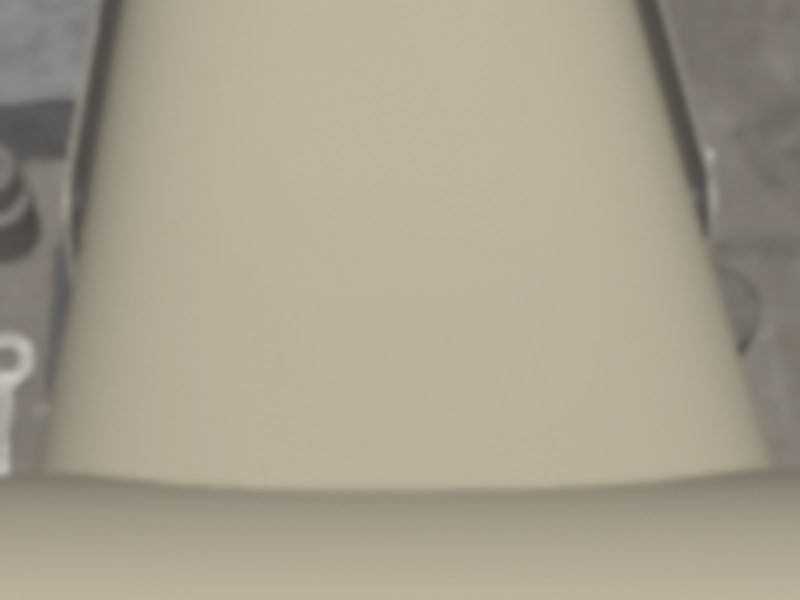

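step_arm:
  series:
    - [[0, 0, 0], -0.04, 255]
    - [[0, 0, 0], -0.07, 255]
    - [[0, 0, 0], -0.07, 255]

```text
clock: 29.0
tcp_pos: [0.4817, 0.0472, 0.1299]
orientation: [0.001, -0.022, 1.0, -0.005]
wrist_force: [-2.7, -0.8, 5.7]
finger_gap: 0.0123
```

```bash
python3 st.py
```

```text
29.0 [-2.7  -0.81  5.73] [-0.098  0.343  1.411] [0.4817 0.0472 0.1299] handle 1.46
```

step_arm:
  series:
    - [[0, 0, 0.2], 0.05, 255]
    - [[0, 0, 0.5], 0.05, 255]
    - [[0, 0, 0.5], 0.05, 255]
  newtons: 30

```text
clock: 29.38
tcp_pos: [0.4819, 0.0472, 0.1352]
orientation: [0.001, -0.047, 0.999, -0.005]
wrist_force: [0.1, 0.1, 4.1]
finger_gap: 0.0125
```

```bash
python3 st.py
```

```text
29.375 [0.15 0.07 4.11] [0.039 0.213 0.362] [0.4819 0.0472 0.1352] handle 1.41
```

step_arm:
  series:
    - [[0.2, 0, 0.8], 0, 255]
    - [[0.4, 0, 1.5], 0, 255]
    - [[0.7, -0.1, 2.3], 0, 255]
    - [[1.1, -0.1, 3.2], 0, 255]
    - [[1.1, -0.1, 3.2], 0, 255]

```text
clock: 30.0
tcp_pos: [0.4939, 0.0465, 0.1674]
orientation: [0.002, -0.047, 0.999, -0.004]
wrist_force: [4.3, 0.4, -4.1]
finger_gap: 0.0124
```

```bash
python3 st.py
python3 - <<'E'
from h import *
shots("16",(220,110,200,150),(230,130,200,150))
E
```

```text
30.0 [ 4.29  0.43 -4.05] [ 0.478 -0.355  0.358] [0.4939 0.0465 0.1674] handle 1.409
```

View pics/top16.png

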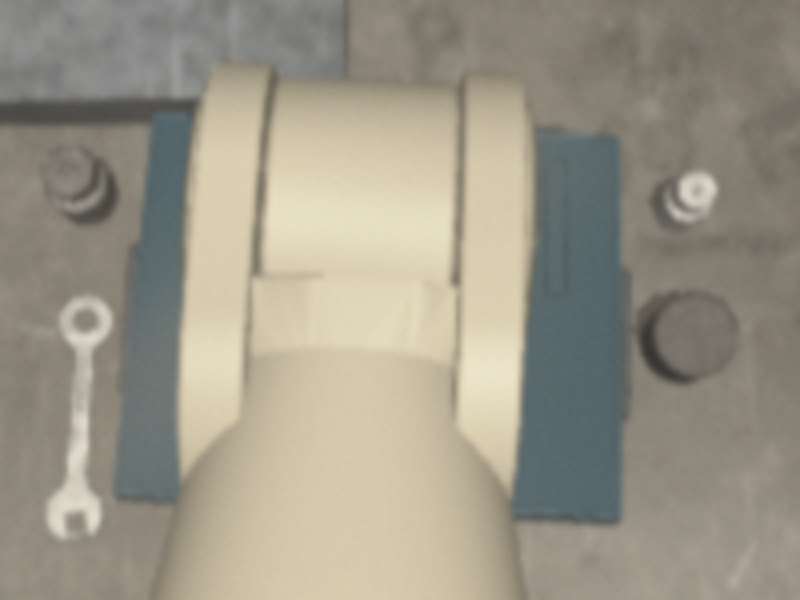

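step_arm:
  series:
    - [[0.7, 0, 1.1], 0, 255]
    - [[1.35, -0.1, 2.2], -0.01, 255]
    - [[1.9, -0.1, 2.9], -0.015, 255]
    - [[2.4, -0.15, 3.6], -0.02, 255]
    - [[2.9, -0.2, 4.2], -0.02, 255]

```text
clock: 30.72
tcp_pos: [0.5231, 0.045, 0.2091]
orientation: [0.001, -0.038, 0.999, -0.004]
wrist_force: [2.8, 1.6, -11.6]
finger_gap: 0.0123
```

```bash
python3 st.py
```

```text
30.725 [  2.76   1.57 -11.6 ] [ 1.075 -0.027  0.656] [0.5231 0.045  0.2091] handle 1.429
```

step_arm:
  series:
    - [[1.0, -0.05, 0.8], -0.01, 255]
    - [[1.95, -0.1, 1.65], -0.015, 255]
    - [[2.7, -0.15, 2.2], -0.02, 255]
    - [[3.4, -0.2, 2.7], -0.03, 255]
    - [[4.05, -0.25, 3.1], -0.03, 255]

```text
clock: 31.35
tcp_pos: [0.5628, 0.0428, 0.2405]
orientation: [0.0, -0.023, 1.0, -0.003]
wrist_force: [-6.0, 0.5, -5.5]
finger_gap: 0.0127
```

```bash
python3 st.py
python3 - <<'E'
from h import *
shots("17",(220,80,200,150),(230,130,200,150))
E
```

```text
31.35 [-6.    0.53 -5.49] [1.056 1.949 0.798] [0.5628 0.0428 0.2405] handle 1.459
```

View pics/top17.png

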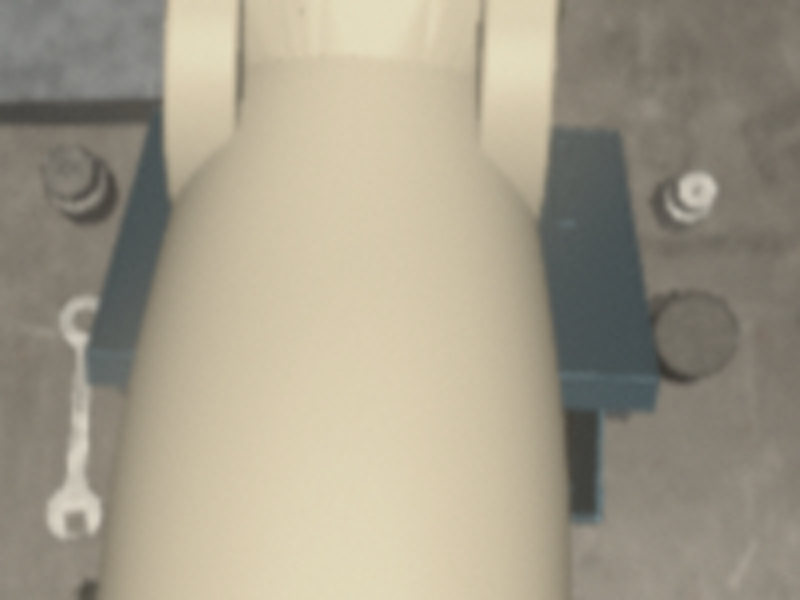

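step_arm:
  series:
    - [[0.7, -0.05, 0.4], 0.02, 255]
    - [[1.5, -0.1, 0.8], 0.03, 255]
    - [[2.2, -0.15, 1.1], 0.03, 255]
    - [[2.8, -0.18, 1.35], 0.03, 255]
    - [[2.8, -0.18, 1.35], 0.03, 255]

```text
clock: 32.08
tcp_pos: [0.594, 0.0414, 0.2548]
orientation: [0.003, -0.038, 0.999, -0.003]
wrist_force: [1.5, 3.8, -7.7]
finger_gap: 0.0124
```

```bash
python3 st.py
```

```text
32.075 [ 1.5   3.82 -7.73] [1.586 0.154 0.475] [0.594  0.0414 0.2548] handle 1.429
```

step_arm:
  series:
    - [[0, 0, 0], 0.02, 255]
    - [[0, 0, 0], 0.02, 200]
    - [[0, 0, 0], 0.02, 100]
    - [[0, 0, 0], 0.02, 0]
    - [[0, 0, 0], 0.02, 0]
  newtons: 20

```text
clock: 32.7
tcp_pos: [0.5943, 0.0409, 0.2555]
orientation: [0.004, -0.048, 0.999, -0.003]
wrist_force: [0.2, -0.4, -0.4]
finger_gap: 0.0721
```

step_arm:
  series:
    - [[0, 0, 0], 0, 0]
    - [[0, 0, 1], 0, 0]
    - [[0, 0, 3], 0, 0]
    - [[0, 0, 6], 0, 0]
    - [[0, 0, 6], 0, 0]

```text
clock: 33.33
tcp_pos: [0.5956, 0.0408, 0.3188]
orientation: [0.007, -0.048, 0.999, -0.004]
wrist_force: [0.6, 0.2, 0.7]
finger_gap: 0.0856
```

```bash
python3 st.py
python3 - <<'E'
from h import *
shots("18",(220,80,200,150),(230,130,200,150))
E
```

```text
33.325 [0.65 0.22 0.72] [-0.033 -0.01   0.051] [0.5956 0.0408 0.3188] handle 1.409
```

View pics/top18.png

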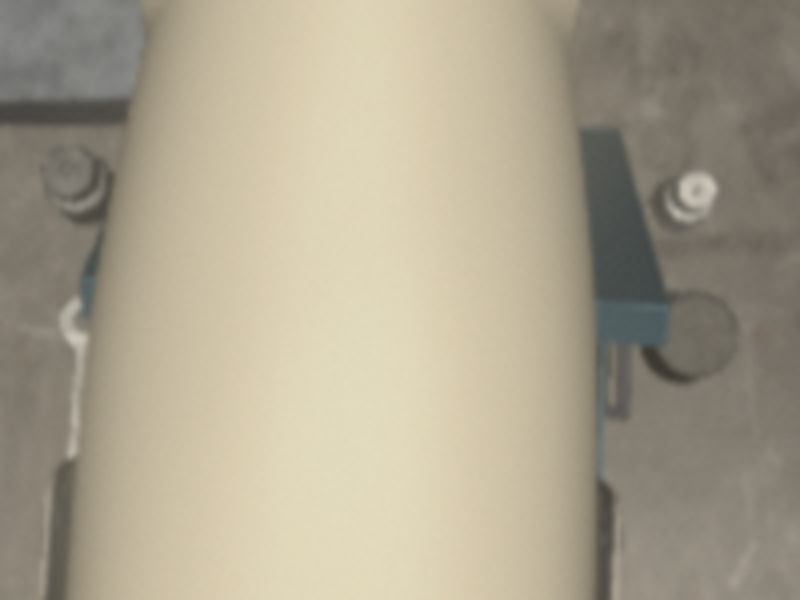

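step_arm:
  series:
    - [[0, 0, 4], 0, 0]
    - [[0, 0, 8], 0, 0]
    - [[0, 5, 9], 0, 0]
    - [[-2, 10, 9], 0, 0]
    - [[-4, 15, 9], 0, 0]

```text
clock: 34.05
tcp_pos: [0.5542, 0.192, 0.4046]
orientation: [0.004, -0.047, 0.999, -0.004]
wrist_force: [0.5, 0.2, -0.1]
finger_gap: 0.0857
```

step_arm:
  series:
    - [[-4, 5, 0], 0, 0]
    - [[-8, 10, 0], 0, 0]
    - [[-12, 14, 0], 0, 0]
    - [[-16, 18, 0], 0, 0]
    - [[-20, 20, 0], 0, 0]

```text
clock: 34.67
tcp_pos: [0.3523, 0.3936, 0.403]
orientation: [0.003, -0.048, 0.999, -0.004]
wrist_force: [-0.3, 0.7, 0.5]
finger_gap: 0.0852
```

```bash
python3 st.py
python3 - <<'E'
from h import *
shots("19",(220,80,200,150),(230,130,200,150))
E
```

```text
34.675 [-0.3   0.69  0.53] [ 0.008 -0.008 -0.029] [0.3523 0.3936 0.403 ] handle 1.408
```

View pics/top19.png

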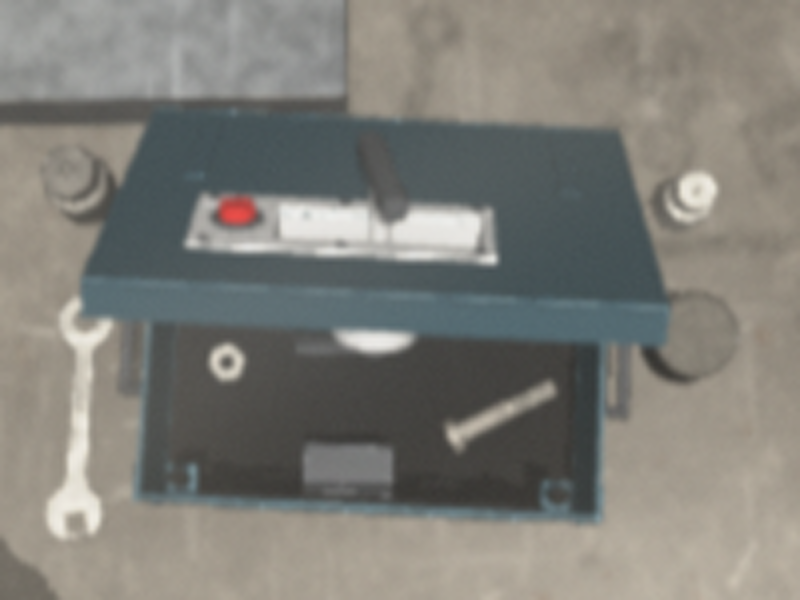

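View pics/side19.png

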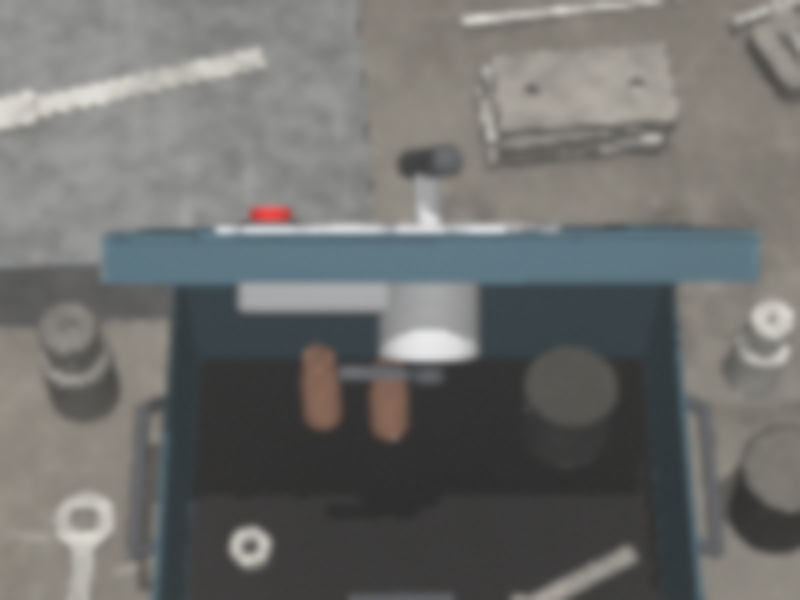

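```bash
python3 - <<'E'
from h import *
for t,s in(((668,303),(760,231)),((84,277),(104,232))):
    p,r=tri(np.array(s)/4+[219.6,79.6],np.array(t)/4+[229.6,129.6]);print(p.round(3),r.round(1))
    print(np.degrees(np.arctan2(p[2]-.128,.646-p[0])))
E
python3 -c "
from workcell import env
print(env.hand_in())"
```

```text
[ 0.51  -0.099  0.323] [ 0.  0. -0. -0.]
55.09130600759779
[0.527 0.187 0.325] [ 0.7  0.1 -0.8 -0.1]
58.93468574468376
the job is handed in; nothing more can be done
None
```

The steel box is open and handed in. The lid stands by itself at about 57° with the gripper clear of it. I have no verdict back.

- **Button:** I pressed it in small steps until the T-handle popped up. The peak reading was about 8 N, a little over the stated 6 N. The force never jumped the way it would against a hard stop.
- **Handle:** I gripped the bar and turned it clockwise while pushing down at about 14–16 N through the notch. That is at or slightly above the stated 11–14 N, so the lid may have just touched its bump stops, but it was a slow push, not a ram. I then eased off and turned to the stop, where the torque rose to 1.4 N·m and the turn read about 1.4 rad.
- **Lid:** I raised it along its hinge arc and let go. It stayed put through about 2 s of further moves. Its two front corners in the last pictures gave 55° and 59°, and the arm's travel gave about 57°.
- **Surroundings:** In the last pictures the weights, spanner and tin sit at the same pixels as at the start.

**What disagreed:** the real fingertips sit about 22 mm higher than the reported TCP. I found this only by touching the table next to the box (about 17 N), so the first pressing attempts stopped short. One of them ended in a light press of about 7 N on the button. While pressing and lifting, side forces reached about 6 N, and the upward pull peaked at about 12 N during the lift, above the stated 2–5 N.

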